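# Put the coaster away in its dock

### The job

Push the green coaster that lies in front of the coaster dock through the narrow gap between the dock's two steel posts, until it lies squarely with its edge right back against the dock's rear rail. Slide it along the worktop the whole way, without lifting or tipping it up, leave the salt shaker and the spice jar where they stand, and take the fingers away at the end.

Things in the scene. Friction and masses are not known exactly. Their poses are not given: they have to be found in the camera images.
- coaster: The dark green square coaster lying loose and flat on the worktop in front of the dock: 98 x 98 mm, 6 mm thick, about 55 g, light foot underneath. Origin at the centre of its underside; x and y along its sides, z up. Any of its four sides may lead.
- dock: The fixed coaster dock: a dark wooden U-shaped rail (10 mm thick, 18 mm high), open towards the robot, with a steel post at each end of its mouth. No floor: the coaster slides on the worktop. Origin on the worktop in the middle of the 104 mm gap between the posts; x points straight into the dock, y along the gap, to the left going in, z up. Between the side rails it is 124 mm wide.
- salt_shaker: Loose salt shaker, clear with a grey cap, 44 mm diameter, 90 mm high, standing to one side of the dock; not to be disturbed. Origin at the centre of its underside, z up.
- spice_jar: Loose small clear spice jar with a white cap and a label, 47 mm diameter, 98 mm high, standing to the other side of the dock; not to be disturbed. Origin at the centre of its underside, z up.
- left_post (a point): Top centre of the steel post at the left end of the dock's mouth: 28 mm diameter, 30 mm high, axis at x = 0, y = +66 mm in the dock's frame.
- right_post (a point): Top centre of the like steel post at the right end of the dock's mouth: axis at x = 0, y = -66 mm in the dock's frame.
- rear_rail (a point): Middle of the lower edge of the rear rail's inner face, on the worktop: x = 120 mm, y = 0 in the dock's frame. When the coaster touches this face its centre is at x = 71 mm.
There are look-alikes about, which are no part of the job. Leave any brown look-alike of the coaster alone.

How it is judged (in metres and radians):
On the way:
1. the coaster, flat on the worktop, is in the gap between the two posts (x of coaster in the frame of dock between -0.045 and 0.045 m and y of coaster in the frame of dock between -0.015 and 0.015 m and height (world z) of coaster below 0.008 m), for 0.05 s.
At the end, for the whole second after the job is handed in: The coaster lies flat and at rest on the worktop inside the dock, wholly past the posts, its leading edge within 7 mm of the rear rail and square to it within 0.09 rad (x of coaster in the frame of dock between 0.064 and 0.075 m and y of coaster in the frame of dock between -0.015 and 0.015 m and (angle between the x axis of coaster and the x axis of dock, either way round below 0.09 rad or angle between the y axis of coaster and the x axis of dock, either way round below 0.09 rad) and height (world z) of coaster below 0.004 m and angle between coaster's own z axis and vertical below 0.05 rad and linear speed of coaster below 0.01 m/s); the robot touches nothing.
It fails at once if the coaster is lifted off the worktop (centre over 12 mm up) or tipped up (over 0.2 rad) (height (world z) of coaster above 0.012 m or angle between coaster's own z axis and vertical above 0.2 rad).
It fails at once if the coaster is pushed off the worktop (height (world z) of coaster below -0.02 m).
It fails at once if the salt shaker or the spice jar is disturbed (moved over 15 mm or tipped over 0.3 rad) (distance of any of salt_shaker, spice_jar from where it was at the start of the episode above 0.015 m or angle between any of salt_shaker, spice_jar's own z axis and vertical above 0.3 rad).
It also fails if it takes over 72 s, if anything falls off the work surface, if the arm or the gripper's body presses on something with over 40 N, if the wrist force passes 120 N, or if a joint passes its speed limit or range.

### The arm

A 7-joint arm with a two-finger parallel gripper is mounted at the origin on a cart in front of the work surface, level with it; the furniture and walls round the work are solid. World frame = base frame: x ahead of the robot, y to its left, z up, the work surface at z = 0. Lengths are in mm, angles in rad, forces in N, time in s.
With the tool pointing down it reaches from about 425 to 925 mm from the base axis. Payload 6.8 kg.
Tool frame: the origin (TCP) lies at the very end of the fingers, on their centre line; the grasp point (between the pads) lies 19 mm behind it; z points along the fingers, y is the line along which they close (so a half turn about z gives the same grasp; the last joint's range is limited). The gripper opens to 85 mm and grips with 20 to 120 N. Pads are 22 mm wide; open, the fingers measure 114 mm over their backs; the gripper's body (76 mm by 85 mm) begins 54 mm behind the grasp point. The pads swing forward as they close: fully open they stand 13 mm farther back than shut.
Start: joints at [1.124, 0.477, 0.022, 1.555, -0.011, 1.109, -0.083], TCP at [224.349, -636.643, 231.308] pointing down, gripper open.
Joint ranges: [-2.96, 2.96], [-0.34, 2.1], [-1.41, 1.46], [0.24, 2.44], [-1.37, 4.51], [0.17, 1.92], [-2.96, 2.96]. Speed limits (rad/s): [2.39, 2.39, 3.14, 3.14, 3.14, 3.14, 3.14].

### API

Orientations are given as [roll, pitch, yaw] about the fixed x, y, z axes, in that order (R = Rz(yaw) Ry(pitch) Rx(roll)).
In Python, from rig import state, camera, camera_info, finish_job gives the robot as it stands. The module is installed in compiled form; this text tells all that it offers.
- The arm moves only by the tool play_rows, never from a script. Its argument "steps" is one flat list of numbers, 7 for each row, row after row: the shift along the tool's x, y, z in mm, then the turn, a rotation vector about the tool's x, y, z in rad, then the finger opening in mm, from 0 to 85.4. A call has 1 to 5 rows; each row shifts and turns the commanded pose from where the row before left it, along the tool's axes as they then stand; what a row does not reach is not made up. A row lasts 1/10 s, in which the tool goes at most 50 mm and 8.59 degrees, less where a joint would pass 70% of its speed; a pose out of reach is approached as far as the arm can. A call with a gripper value outside its range is refused whole. The fingers move at their own pace and stop on an object; the grip force is fixed at half the most. Time passes only in rows, so rows that do not move let the fingers close. It gives the time, the measured TCP pose, the force, the opening and the grip force at its end, in the units of the state.
- state(): the state, without advancing time (a new reading comes with each control period).
- camera(name): name is "scene" or "top" or "wrist"; returns (picture, depth): 384x512x3 uint8, red, green, blue; 384x512 float32, mm along the optical axis (not along the pixel's ray), 0 where there is no reading.
- camera_info(name): a dict with "intrinsics" (3x3 intrinsics, pixels), "k1" (the pictures are not rectified: a ray, as slopes to the right and down, at radius r is drawn at 1 + k1 r^2 times it, then the intrinsics apply), "R" (3x3) and "t" (3): a world point X has camera coordinates R X + t. Camera axes: x right, y down, z forward; pixel columns grow to the right and rows downward; lengths in mm; the calibration is good to about 2 mm. A picture is of the moment at which its call begins: read the wrist's pose just before it. camera_info takes no time and is no camera call; for the wrist camera it gives the pose at the moment of the call.
- finish_job(): hands the job in; it is judged then, once.
The state is a dict: "time": time; "joints": joint angles; "joint_vel": joint speeds; "joint_torque": joint torques, N m; "ee_pos": TCP position; "eef_rot": TCP orientation; "wrist_force": force on the tool from outside, world axes, zero at the start; "ft_torque": the same for the moment, N m; "opening": opening from 0.0 (shut) to 1.0 (fully open); "grip_force": force on a finger pad.
Only numpy, scipy, OpenCV 4.12 (cv2) and the standard library are available. Lean on these libraries where they do the work, as an engineer would, in place of code of your own. Each camera call takes 0.05 s, during which the arm holds its last target. There are 200 camera calls.

## Working session

There is one attempt and no reset: what is moved stays moved. The work goes in short steps, Python scripts to look and compute and a tool call to move; the robot and the scene stay as the last step left them, time stands still between calls to the robot, and variables do not carry over. Pictures are saved under pics/ and viewed, at most 10 in all, crops included, and the job is handed in when it is done.

Besides the shell and the picture viewer there is one more tool, called after "Call:" in YAML: its name, and indented under it one key for each argument. play_rows: Moves the arm, as the interface text tells. Its arguments: {"type":"object","properties":{"steps":{"type":"array"}},"required":["steps"]}

```bash
mkdir -p pics
cat > h.py <<'E'
import numpy as np, cv2
from rig import state, camera, camera_info, finish_job
def ray(info,u,v):
    K=np.array(info["intrinsics"]);k=info["k1"];R=np.array(info["R"]);t=np.array(info["t"])
    p=cv2.undistortPoints(np.array([[[u,v]]],float),K,np.array([k,0,0,0,0.]))[0,0]
    return -R.T@t, R.T@np.array([p[0],p[1],1.])
def onplane(info,u,v,z):
    c,d=ray(info,u,v); return c+d*(z-c[2])/d[2]
def snap(name,fn):
    info=camera_info(name); im,d=camera(name); cv2.imwrite("pics/"+fn,im[:,:,::-1]); np.savez("pics/"+fn+".npz",im=im,d=d); return info,im,d
E
python3 - <<'E'
from h import *
s=state();print(s)
for n in("top","scene"):
    i,im,d=snap(n,n+"0.png"); print(n,i)
E
```

```text
{'time': 0.0, 'joints': array([ 1.12392615,  0.47781665,  0.02235321,  1.5564525 , -0.01150379,
        1.1092944 , -0.08311872]), 'joint_vel': array([-0.00045944,  0.00113313, -0.00058093, -0.00045935,  0.00341215,
        0.0005687 , -0.00109873]), 'joint_torque': array([ 2.57470374e-04, -5.96448898e+01,  1.60791613e+00, -2.81187969e+01,
        1.24010921e-02,  9.42872168e-03, -3.01164960e-05]), 'ee_pos': array([ 224.10314474, -636.08451905,  230.31443838]), 'eef_rot': array([-3.13975549e+00,  1.40450047e-04,  3.38759521e-01]), 'wrist_force': array([ 0.43162129, -0.17741199,  0.03947154]), 'ft_torque': array([-0.01584729,  0.01310943, -0.00675806]), 'grip_force': 0.0, 'opening': 1.0015888946154954}
top {'intrinsics': array([[467.98767873,   0.        , 257.38386935],
       [  0.        , 467.98767873, 192.00078447],
       [  0.        ,   0.        ,   1.        ]]), 'k1': -0.11035092755803157, 'R': array([[-0.02793657, -0.99956003, -0.00996418],
       [-0.98180189,  0.02931068, -0.18763245],
       [ 0.18784196,  0.00454105, -0.98218877]]), 't': array([ -12.26474903,  580.11595344, 1150.21631825])}
scene {'intrinsics': array([[444.96773367,   0.        , 256.7594903 ],
       [  0.        , 444.96773367, 194.73419405],
       [  0.        ,   0.        ,   1.        ]]), 'k1': -0.10977501395219923, 'R': array([[ 0.9737914 , -0.22741164,  0.00377652],
       [-0.16761997, -0.72878482, -0.66390981],
       [ 0.15373309,  0.64587664, -0.74780312]]), 't': array([-581.31340565,  134.83504558, 1214.46717657])}
```

View pics/top0.png

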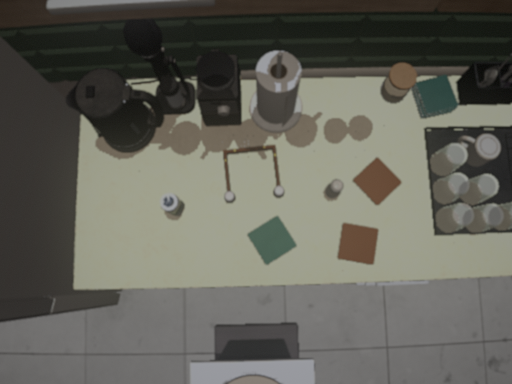

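View pics/scene0.png

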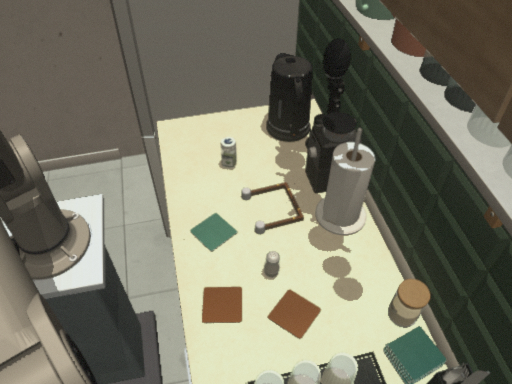

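The top view shows the green coaster at about (272,240), the dock posts at (230,197) and (279,190), the rear rail near (250,150), the jar at (171,204) and the shaker at (336,187). The scene view agrees: coaster (214,232), posts (247,193) and (261,226).

```bash
cat >> h.py <<'E'
def coaster(info,im,lo=None,pick=None):
    hsv=cv2.cvtColor(im,cv2.COLOR_RGB2HSV)
    m=cv2.inRange(hsv,(60,70,40),(95,255,200))
    cs,_=cv2.findContours(m,cv2.RETR_EXTERNAL,cv2.CHAIN_APPROX_NONE)
    out=[]
    for c in cs:
        if cv2.contourArea(c)<300: continue
        w=np.array([onplane(info,*p[0],6)[:2] for p in c],np.float32)
        (cx,cy),(a,b),ang=cv2.minAreaRect(w)
        if 85<a<112 and 85<b<112: out.append((cx,cy,a,b,ang))
    return out
E
python3 - <<'E'
from h import *
for n,ps in (("top",[(230,197),(279,190)]),("scene",[(247,193),(261,226)])):
    i=camera_info(n);z=np.load(f"pics/{n}0.png.npz");im=z["im"]
    print(n,coaster(i,im))
    g=cv2.cvtColor(im,cv2.COLOR_RGB2GRAY)
    for p in ps:
        print(p,onplane(i,*p,30).round(1))
        x,y=p; c=cv2.resize(im[y-14:y+14,x-14:x+14],None,fx=12,fy=12,interpolation=cv2.INTER_NEAREST)
        ps_=c if p==ps[0] else np.hstack([ps_,c])
    if n=="top": A=ps_
    else: cv2.imwrite("pics/posts.png",np.vstack([A,ps_])[:, :, ::-1][:600])
i=camera_info("top")
print("jar",onplane(i,170,201,98),"shaker",onplane(i,337,184,90))
print("rail corners",onplane(i,225,151,18),onplane(i,276,147,18))
E
```

```text
top [(858.1215209960938, -546.7705078125, 96.0719985961914, 89.8908462524414, 14.508705139160156)]
(230, 197) [573.1  43.4  30. ]
(279, 190) [587.9 -85.9  30. ]
scene [(858.2164306640625, -520.6327514648438, 98.9570083618164, 97.73622131347656, 14.26264476776123), (456.9968566894531, -64.50271606445312, 90.66575622558594, 90.07454681396484, 30.303571701049805)]
(247, 193) [575.1  32.4  30. ]
(261, 226) [586.6 -95.   30. ]
jar [554.97985227 188.6129396   98.        ] shaker [ 587.27444845 -229.5492835    90.        ]
rail corners [702.09712543  55.6000154   18.        ] [709.03757311 -82.68335372  18.        ]
```

Run:
```python
from h import *
z=np.load("pics/top0.png.npz");im=z["im"]
cv2.imwrite("pics/zoom.png",cv2.resize(im[135:275,150:350],None,fx=4,fy=4,interpolation=cv2.INTER_CUBIC)[:,:,::-1])
```

```text
(no output)
```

View pics/zoom.png

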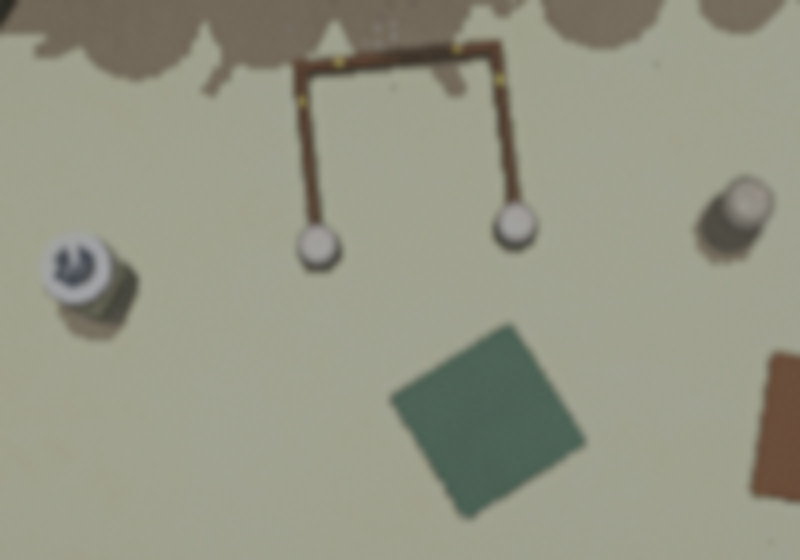

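The zoomed top view gives crop pixels: post tops (319,244) and (516,223), coaster corners (512,322), (588,442), (467,520) and (390,398), and rail outer corners (297,65) and (500,43). The coaster is turned about 27° from the dock, with its lower-right edge towards the robot.

Run:
```python
from h import *
i=camera_info("top")
P=lambda u,v,z: onplane(i,150+u/4,135+v/4,z)[:2]
L,R=P(319,244,30),P(516,223,30)
print("posts",L,R,np.linalg.norm(L-R)); o=(L+R)/2; y=(L-R)/np.linalg.norm(L-R); x=np.array([y[1],-y[0]])
print("dock",o,np.arctan2(x[1],x[0]))
a,b=P(297,65,18),P(500,43,18);print("rail outer",[((q-o)@x,(q-o)@y) for q in(a,b)])
C=np.array([P(u,v,6) for u,v in((512,322),(588,442),(467,520),(390,398))]);c=C.mean(0)
print("coaster",c,np.linalg.norm(C-np.roll(C,1,0),axis=1)); print(C)
n=(C[0]+C[3]-C[1]-C[2]);n/=np.linalg.norm(n);print("heading",np.arctan2(n[1],n[0]))
print("rear mid",c-49*n,np.linalg.norm(c-49*n),"finger ctr", c-65*n,np.linalg.norm(c-65*n))
print("coaster in dock",(c-o)@x,(c-o)@y)
j=camera_info("scene");z=np.load("pics/scene0.png.npz")["im"];print(coaster(j,z))
cv2.imwrite("pics/zs.png",cv2.resize(z[130:290,185:345],None,fx=3.75,fy=3.75,interpolation=cv2.INTER_CUBIC)[:,:,::-1])
```

```text
posts [575.74596595  43.97607012] [585.92366381 -85.81617708] 130.19067926940915
dock [580.83481488 -20.92005348] 0.07825516517963817
rail outer [(np.float64(126.39847833138813), np.float64(68.89139521021922)), (np.float64(126.7705950074855), np.float64(-69.30585581778125))]
coaster [459.03896201 -64.48058831] [95.30097013 93.70789354 94.42710297 94.54767615]
[[ 5.23712571e+02 -8.17461127e+01]
 [ 4.42698999e+02 -1.28841448e+02]
 [ 3.94225406e+02 -4.78057240e+01]
 [ 4.75518872e+02  4.70931383e-01]]
heading 0.5312536766129692
rear mid [416.79250376 -89.30470492] 426.25264986046466 finger ctr [402.99774189 -97.41053891] 414.6034165996062
coaster in dock -124.82847080843457 -33.905793700607774
[(858.2164306640625, -520.6327514648438, 98.9570083618164, 97.73622131347656, 14.26264476776123), (456.9968566894531, -64.50271606445312, 90.66575622558594, 90.07454681396484, 30.303571701049805)]
```

Call:
play_rows:
  steps: [0,0,0,0,0,-0.1,50,0,0,0,0,0,-0.09,50,36,-29,0,0,0,0,50,36,-29,0,0,0,0,50,36,-29,0,0,0,0,50]

```text
time: 0.6
ee_pos: [273.8, -505.3, 230.7]
eef_rot: [-3.141, -0.0, 0.528]
wrist_force: [1.0, 0.4, -0.4]
opening: 0.584
grip_force: 0.0
```

Call:
play_rows:
  steps: [36,-29,0,0,0,0,50,36,-29,0,0,0,0,50,36,-29,0,0,0,0,50,36,-29,0,0,0,0,50,36,-29,0,0,0,0,50]

```text
time: 1.1
ee_pos: [356.1, -289.1, 231.2]
eef_rot: [-3.142, 0.0, 0.529]
wrist_force: [1.3, 0.6, 0.4]
opening: 0.585
grip_force: 0.0
```

Call:
play_rows:
  steps: [36,-29,0,0,0,0,50,36,-29,0,0,0,0,50,36,-29,0,0,0,0,50,0,0,0,0,0,0,50,0,0,0,0,0,0,50]

```text
time: 1.6
ee_pos: [405.3, -160.7, 231.2]
eef_rot: [-3.142, 0.0, 0.532]
wrist_force: [-0.9, -0.3, 0.4]
opening: 0.586
grip_force: 0.0
```

Run:
```python
from h import *
print(state()["joints"].round(3))
i,im,d=snap("wrist","w1.png"); print(i["R"].round(2).tolist(),(-i["R"].T@i["t"]).round(1)); print(coaster(i,im))
```

```text
[ 0.554  0.1   -0.339  2.078  0.04   0.971 -0.845]
[[0.51, -0.86, 0.0], [-0.83, -0.49, 0.27], [-0.23, -0.13, -0.96]] [ 462.2 -127.6  373.3]
[(457.5679931640625, -62.610191345214844, 93.5319595336914, 93.23101043701172, 30.18167495727539)]
```

View pics/w1.png

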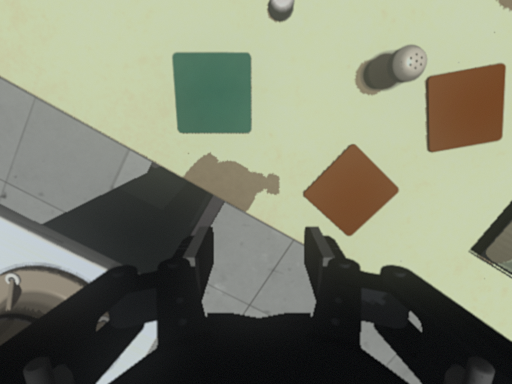

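The wrist view shows the coaster at about (212,92), with its sides parallel to the image and so to the tool. The worktop's front edge lies about 75 mm behind it, and a brown coaster sits off to the right.

Call:
play_rows:
  steps: [6,-19,20,0,0,0,50,7,-19,40,0,0,0,50,7,-19,40,0,0,0,50,0,0,0,0,0,0,50,0,0,0,0,0,0,50]

```text
time: 2.15
ee_pos: [393.3, -103.4, 131.2]
eef_rot: [-3.141, 0.002, 0.527]
wrist_force: [0.2, -0.8, 0.9]
opening: 0.585
grip_force: 0.0
```

```bash
python3 -c "
from h import *
s=state();print(s['joints'].round(3),s['ee_pos'],s['eef_rot'])"
```

```text
[ 0.453  0.206 -0.385  2.238  0.118  0.717 -1.057] [ 393.33432887 -103.35989863  131.15197252] [-3.14061486e+00  1.52261264e-03  5.27420303e-01]
```

Call:
play_rows:
  steps: [0,0,35,0,0,0,50,0,0,35,0,0,0,50,0,0,31,0,0,0,50,0,0,0,0,0,0,50,0,0,0,0,0,0,50]

```text
time: 2.65
ee_pos: [395.0, -103.4, 31.5]
eef_rot: [3.14, -0.0, 0.527]
wrist_force: [0.3, -0.3, 0.6]
opening: 0.585
grip_force: 0.0
```

```bash
python3 -c "
from h import *
s=state();print(s['joints'].round(3),s['ee_pos'],s['eef_rot'])
i,im,d=snap('wrist','w2.png');print(coaster(i,im))
i,im,d=snap('scene','s2.png')"
```

```text
[ 0.371  0.406 -0.311  2.304  0.276  0.463 -1.208] [ 394.9865877  -103.44859969   31.48447907] [ 3.14023570e+00 -4.85609003e-04  5.27004350e-01]
[(457.8756103515625, -62.15502166748047, 94.87745666503906, 95.190673828125, 30.212135314941406)]
```

View pics/w2.png

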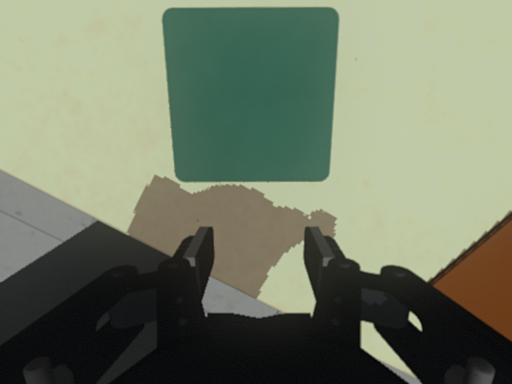

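The coaster fills (165–338, 8–182), square to the fingers and about 6 px left of their centre line. There is clear worktop under the fingers.

Call:
play_rows:
  steps: [0,-4,14,0,0,0,50,0,0,12,0,0,0,50,0,0,2,0,0,0,50,0,0,0,0,0,0,50,0,0,0,0,0,0,50]

```text
time: 3.25
ee_pos: [392.7, -99.0, 3.3]
eef_rot: [3.14, -0.001, 0.528]
wrist_force: [0.0, 0.4, -0.0]
opening: 0.586
grip_force: 0.0
```

Call:
play_rows:
  steps: [0,0,1,0,0,0,50,0,0,0,0,0,0,50,0,0,1,0,0,0,50,0,0,0,0,0,0,50]

```text
time: 3.65
ee_pos: [391.8, -98.7, 0.3]
eef_rot: [3.142, 0.0, 0.529]
wrist_force: [-0.2, -0.2, 0.4]
opening: 0.585
grip_force: 0.0
```

Call:
play_rows:
  steps: [0,0,1,0,0,0,50,0,0,0,0,0,0,50,0,0,1,0,0,0,50,0,0,0,0,0,0,50]

```text
time: 4.05
ee_pos: [391.8, -98.6, -1.8]
eef_rot: [-3.141, 0.0, 0.529]
wrist_force: [-0.0, -0.3, 0.8]
opening: 0.581
grip_force: 0.0
```

Call:
play_rows:
  steps: [0,0,1,0,0,0,50,0,0,0,0,0,0,50,0,0,1,0,0,0,50,0,0,0,0,0,0,50]

```text
time: 4.45
ee_pos: [391.9, -98.7, -3.0]
eef_rot: [3.141, 0.0, 0.529]
wrist_force: [-3.2, 0.3, 16.1]
opening: 0.589
grip_force: 7.7
```

Call:
play_rows:
  steps: [0,0,-3,0,0,0,50,6,0,0,0,0,0,50,6,0,0,0,0,0,50,6,0,0,0,0,0,50,4,0,0,0,0,0,50]

```text
time: 4.95
ee_pos: [411.5, -87.1, -0.8]
eef_rot: [-3.142, -0.0, 0.529]
wrist_force: [-0.8, 0.5, 1.3]
opening: 0.58
grip_force: 0.4
```

```bash
cat >> h.py <<'E'
O=np.array([581,-21.]);DY=0.078
def report(cams=("wrist",)):
    s=state();print("tool",s["ee_pos"].round(1),s["eef_rot"].round(3),"F",s["wrist_force"].round(1))
    X=np.array([np.cos(DY),np.sin(DY)]);Y=np.array([-X[1],X[0]])
    for n in cams:
        i=camera_info(n);im,_=camera(n);np.save("pics/last_"+n,im)
        for q in coaster(i,im):
            if q[0]>700: continue
            c=np.array(q[:2]);h=np.deg2rad(q[4]); h=(h-DY+np.pi/4)%(np.pi/2)-np.pi/4
            t=s["eef_rot"][2];dx=c-s["ee_pos"][:2]
            print(n,"c",c.round(1),"size",np.round(q[2:4],1),"in dock",((c-O)@X).round(1),((c-O)@Y).round(1),"yaw rel",h.round(3),"toolyaw rel",round(t-DY,3),"tool->c x,y",(dx@[np.cos(t),np.sin(t)]).round(1),(dx@[np.sin(t),-np.cos(t)]).round(1))
E
python3 -c "
from h import *
report(('wrist','top'))"
```

```text
tool [411.5 -87.1  -0.8] [-3.142 -0.     0.529] F [-0.8  0.5  1.3]
wrist c [463. -59.] size [95. 95.] in dock -120.6 -28.7 yaw rel 0.451 toolyaw rel 0.451 tool->c x,y 58.7 1.7
```

Call:
play_rows:
  steps: [8,-1.5,0,0,0,0,50,8,-1.5,0,0,0,0,50,8,-1.5,0,0,0,0,50,0,0,0,0,0,0,50]

```text
time: 5.45
ee_pos: [430.9, -70.3, -0.5]
eef_rot: [3.141, -0.002, 0.53]
wrist_force: [0.6, 0.9, 0.3]
opening: 0.582
grip_force: 0.0
```

```bash
python3 -c "
from h import *
report(('wrist',))"
```

```text
tool [430.9 -70.3  -0.5] [ 3.141e+00 -2.000e-03  5.300e-01] F [0.6 0.9 0.3]
wrist c [483.2 -41.9] size [94.6 95. ] in dock -99.1 -13.2 yaw rel 0.452 toolyaw rel 0.452 tool->c x,y 59.5 1.9
```

Call:
play_rows:
  steps: [6,-1.2,0,0,0,0,50,5,-1.2,0,0,0,0,50,0,0,0,0,0,0,50]

```text
time: 5.8
ee_pos: [438.4, -63.3, -0.6]
eef_rot: [3.141, -0.001, 0.53]
wrist_force: [-0.5, 0.2, -0.5]
opening: 0.587
grip_force: 0.0
```

```bash
python3 -c "
from h import *
report(('wrist',))
im=np.load('pics/last_wrist.npy');cv2.imwrite('pics/w3.png',cv2.resize(im,None,fx=1.5,fy=1.5)[:,:,::-1])"
```

```text
tool [438.4 -63.3  -0.6] [ 3.141e+00 -1.000e-03  5.300e-01] F [-0.5  0.2 -0.5]
wrist c [490.7 -35.5] size [95. 95.] in dock -91.2 -7.4 yaw rel 0.451 toolyaw rel 0.452 tool->c x,y 59.2 2.4
```

View pics/w3.png

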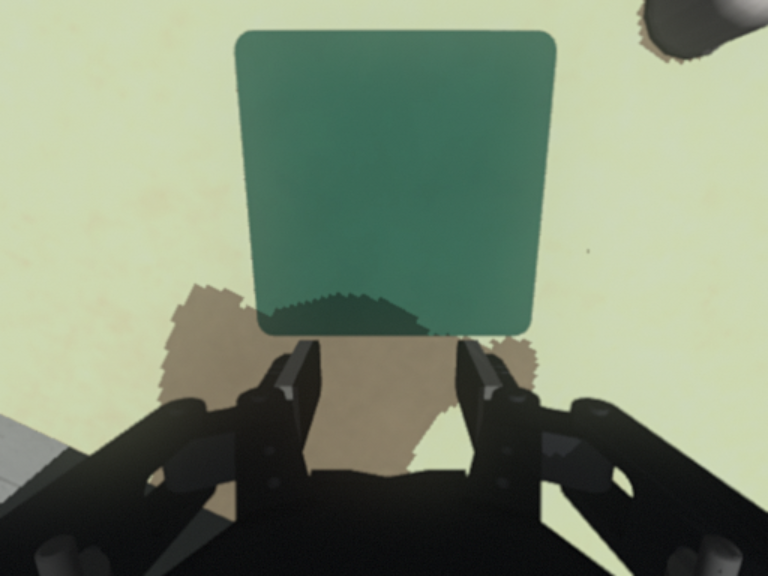

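The wrist view shows both fingers flush on the coaster's rear edge (row about 335), which runs level, and the right post's foot just entering at top right.

Call:
play_rows:
  steps: [6.3,-5.05,0,0,0,0.09,50,6.3,-5.05,0,0,0,0.09,50,6.3,-5.05,0,0,0,0.09,50,0,0,0,0,0,0,50]

```text
time: 6.25
ee_pos: [448.8, -41.4, -0.6]
eef_rot: [3.142, -0.001, 0.26]
wrist_force: [-0.2, -0.5, 0.5]
opening: 0.586
grip_force: 0.0
```

```bash
python3 -c "
from h import *
report(('wrist',))"
```

```text
tool [448.8 -41.4  -0.6] [ 3.142e+00 -1.000e-03  2.600e-01] F [-0.2 -0.5  0.5]
wrist c [507.2 -29.3] size [95.1 94.9] in dock -74.3 -2.6 yaw rel 0.164 toolyaw rel 0.182 tool->c x,y 59.6 3.3
```

```bash
python3 -c "
from h import *
im=np.load('pics/last_wrist.npy');cv2.imwrite('pics/w4.png',cv2.resize(im,None,fx=1.5,fy=1.5)[:,:,::-1])
i,im,d=snap('top','t4.png');j=camera_info('scene')
"
```

```text
(no output)
```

View pics/w4.png

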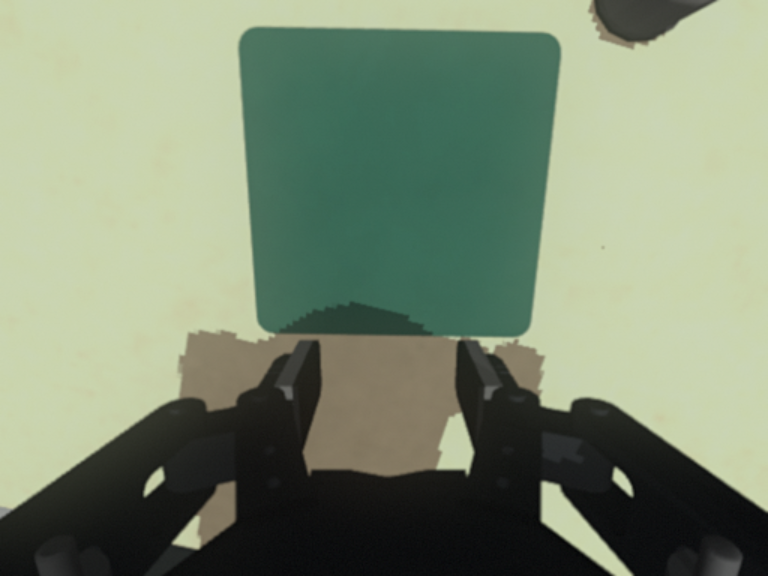

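The wrist view shows the coaster slightly turned against the fingers (its right side is touching) and the right post's near foot at about (635,40). Before the tight gap I back off and rise to measure the dock from close by.

Call:
play_rows:
  steps: [-5,0,0,0,0,0,50,0,0,-45,0,0,0,50,20,0,-45,0,0,0,50,20,0,-45,0,0,0,50,20,0,-45,0,0,0,50]

```text
time: 6.85
ee_pos: [500.8, -29.0, 181.1]
eef_rot: [3.141, 0.001, 0.259]
wrist_force: [1.2, 0.9, -0.8]
opening: 0.584
grip_force: 0.0
```

Call:
play_rows:
  steps: [30,0,0,0,0,0,50,0,0,0,0,0,0,50,0,0,0,0,0,0,50]

```text
time: 7.15
ee_pos: [529.4, -21.2, 178.6]
eef_rot: [-3.142, 0.002, 0.259]
wrist_force: [-1.3, -1.0, -0.4]
opening: 0.583
grip_force: 0.0
```

```bash
python3 -c "
from h import *
report(('wrist','top'))
im=np.load('pics/last_wrist.npy');cv2.imwrite('pics/w5.png',cv2.resize(im,None,fx=1.5,fy=1.5)[:,:,::-1])
i=camera_info('wrist');np.savez('pics/w5i.npz',**{k:np.array(v) for k,v in i.items()})
"
```

```text
tool [529.4 -21.2 178.6] [-3.142e+00  2.000e-03  2.590e-01] F [-1.3 -1.  -0.4]
wrist c [507.3 -29.5] size [94.2 94.2] in dock -74.2 -2.7 yaw rel 0.167 toolyaw rel 0.181 tool->c x,y -23.5 2.4
```

View pics/w5.png

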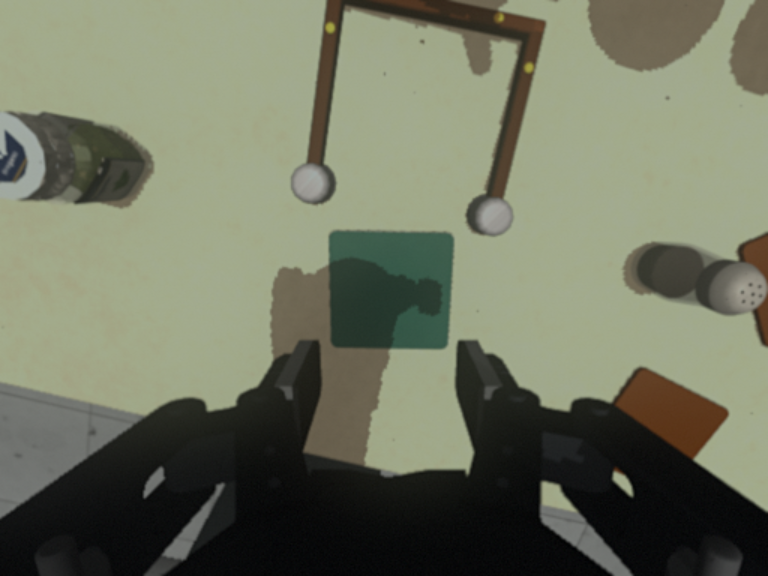

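The view shows the whole dock: post tops near (314,182) and (492,215), rear rail at top, and the coaster centred in front at (391,290). I refine the post centres by mask.

```bash
python3 -c "
from h import *
z=np.load('pics/w5i.npz');i={k:z[k] for k in z};i['k1']=float(i['k1'])
im=np.load('pics/last_wrist.npy');hsv=cv2.cvtColor(im,cv2.COLOR_RGB2HSV)
T=[]
for (u,v) in((209,121),(328,143)):
    w=np.zeros(im.shape[:2],np.uint8);cv2.circle(w,(u,v),18,255,-1)
    m=cv2.inRange(hsv,(0,0,90),(179,32,255))&w
    c=max(cv2.findContours(m,0,1)[0],key=cv2.contourArea);(a,b),r=cv2.minEnclosingCircle(c);M=cv2.moments(c)
    p=(M['m10']/M['m00'],M['m01']/M['m00']);print((a,b),r,p,cv2.contourArea(c));T.append(onplane(i,a,b,30)[:2]);print(T[-1],onplane(i,*p,30)[:2])
L,R=T;o=(L+R)/2;y=(L-R);print(o,np.linalg.norm(y),np.arctan2(-y[0],y[1]))
q=[onplane(i,u/1.5,v/1.5,18)[:2] for u,v in((345,8),(525,38))];y=q[0]-q[1];print('rail inner',q,np.arctan2(-y[0],y[1]),np.linalg.norm(y))
"
```

```text
(206.0399932861328, 121.4000015258789) 13.041635513305664 (206.10834198684665, 121.43129110418829) 481.5
[574.05724022  45.67668975] [574.04459021  45.60239998]
(329.3345031738281, 144.091552734375) 12.672877311706543 (329.24162062615096, 144.00589318600368) 452.5
[584.47432389 -84.04459654] [584.53375913 -83.92175855]
[579.26578206 -19.1839534 ] 130.13887869801187 0.08013162769907264
rail inner [array([685.74508114,  47.96656336]), array([699.18229991, -69.95497411])] 0.11346110741450548 118.6846571690812
```

Call:
play_rows:
  steps: [-46,0.8,0,0,0,0,50,-45.5,0.7,0,0,0,0.012,50,0,0,0,0,0,0,50,0,0,45,0,0,0,50,0,0,45,0,0,0,50]

```text
time: 7.75
ee_pos: [442.6, -46.1, 89.2]
eef_rot: [3.14, -0.003, 0.246]
wrist_force: [0.4, -1.3, -0.0]
opening: 0.587
grip_force: 0.0
```

Call:
play_rows:
  steps: [0,0,45,0,0,0,50,0,0,30,0,0,0,50,0,0,14,0,0,0,50,0,0,0,0,0,0,50,0,0,0,0,0,0,50]

```text
time: 8.25
ee_pos: [441.1, -45.6, -0.4]
eef_rot: [-3.141, 0.002, 0.247]
wrist_force: [0.2, 0.1, -0.6]
opening: 0.582
grip_force: 0.0
```

```bash
sed -i 's/^O=.*/O=np.array([579.5,-19.2]);DY=0.08/' h.py; python3 -c "
from h import *
report(('wrist',))"
```

```text
tool [ 4.411e+02 -4.560e+01 -4.000e-01] [-3.141e+00  2.000e-03  2.470e-01] F [ 0.2  0.1 -0.6]
wrist c [507.1 -29.4] size [94.5 95. ] in dock -73.0 -4.3 yaw rel 0.161 toolyaw rel 0.167 tool->c x,y 67.9 0.4
```

Call:
play_rows:
  steps: [9,0,0,0,0,0,50,5.4,-3.9,0,0,0,0.055,50,5.2,-4.2,0,0,0,0.055,50,5,-4.5,0,0,0,0.055,50,0,0,0,0,0,0,50]

```text
time: 8.8
ee_pos: [465.5, -27.0, 0.8]
eef_rot: [-3.141, -0.002, 0.082]
wrist_force: [-0.4, -0.1, 0.4]
opening: 0.586
grip_force: 0.0
```

```bash
python3 -c "
from h import *
report(('wrist',))"
```

```text
tool [465.5 -27.    0.8] [-3.141e+00 -2.000e-03  8.200e-02] F [-0.4 -0.1  0.4]
wrist c [523.6 -22.5] size [94.9 94.9] in dock -56.0 1.1 yaw rel -0.008 toolyaw rel 0.002 tool->c x,y 58.3 0.4
```

Call:
play_rows:
  steps: [8,0.3,0,0,0,0,50,8,0.2,0,0,0,0,50,8,0.2,0,0,0,0,50,8,0.2,0,0,0,0,50,0,0,0,0,0,0,50]

```text
time: 9.35
ee_pos: [497.8, -26.0, 0.5]
eef_rot: [-3.141, -0.002, 0.082]
wrist_force: [-0.2, -0.7, 1.4]
opening: 0.585
grip_force: 0.0
```

```bash
python3 -c "
from h import *
report(('wrist',))
im=np.load('pics/last_wrist.npy');cv2.imwrite('pics/w6.png',cv2.resize(im,None,fx=1.5,fy=1.5)[:,:,::-1])"
```

```text
tool [497.8 -26.    0.5] [-3.141e+00 -2.000e-03  8.200e-02] F [-0.2 -0.7  1.4]
wrist c [556.3 -20.4] size [94.6 95. ] in dock -23.2 0.7 yaw rel 0.001 toolyaw rel 0.002 tool->c x,y 58.7 -0.9
```

View pics/w6.png

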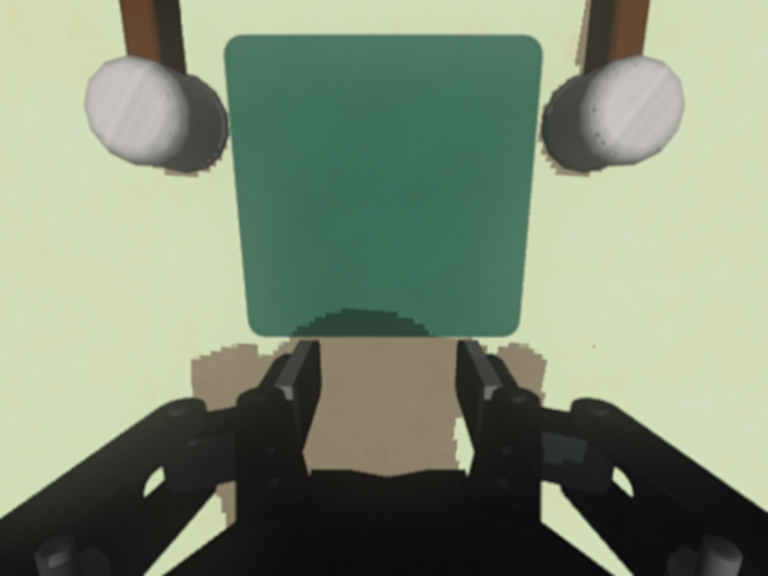

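The coaster is centred between the posts (left side at 228, right at 541, posts' feet clear by a similar sliver each side) and square. I continue straight.

Call:
play_rows:
  steps: [10,0,0,0,0,0,50,10,0,0,0,0,0,50,10,0,0,0,0,0,50,10,0,0,0,0,0,50,10,0,0,0,0,0,50]

```text
time: 9.9
ee_pos: [546.8, -21.9, 0.3]
eef_rot: [3.142, -0.0, 0.082]
wrist_force: [-1.2, -0.2, 1.1]
opening: 0.586
grip_force: 0.5
```

Call:
play_rows:
  steps: [10,0,0,0,0,0,50,10,0,0,0,0,0,50,8,0,0,0,0,0,50,6,0,0,0,0,0,50,0,0,0,0,0,0,50]

```text
time: 10.4
ee_pos: [580.7, -19.1, 0.4]
eef_rot: [-3.141, -0.001, 0.082]
wrist_force: [0.1, 0.3, 0.1]
opening: 0.584
grip_force: 0.0
```

```bash
python3 -c "
from h import *
report(('wrist',))"
```

```text
tool [ 5.807e+02 -1.910e+01  4.000e-01] [-3.141e+00 -1.000e-03  8.200e-02] F [0.1 0.3 0.1]
wrist c [639.4 -13.3] size [94.9 95. ] in dock 60.2 1.1 yaw rel 0.001 toolyaw rel 0.002 tool->c x,y 58.9 -1.0
```

Centre at about x=60; roughly 11 mm to go. Creep until the rail is felt.

Call:
play_rows:
  steps: [3,0,0,0,0,0,50,3,0,0,0,0,0,50,2,0,0,0,0,0,50,1,0,0,0,0,0,50,0,0,0,0,0,0,50]

```text
time: 10.95
ee_pos: [588.8, -18.5, 0.3]
eef_rot: [3.142, -0.0, 0.082]
wrist_force: [-0.5, 1.0, 0.4]
opening: 0.585
grip_force: 0.0
```

Call:
play_rows:
  steps: [1,0,0,0,0,0,50,0,0,0,0,0,0,50]

```text
time: 11.15
ee_pos: [589.6, -18.4, 0.3]
eef_rot: [3.142, 0.0, 0.082]
wrist_force: [0.7, -0.1, -0.2]
opening: 0.588
grip_force: 0.2
```

Call:
play_rows:
  steps: [1,0,0,0,0,0,50,0,0,0,0,0,0,50]

```text
time: 11.35
ee_pos: [590.7, -18.4, 0.3]
eef_rot: [3.142, -0.0, 0.082]
wrist_force: [-0.2, -0.3, 0.4]
opening: 0.587
grip_force: 0.2
```

Call:
play_rows:
  steps: [1,0,0,0,0,0,50,0,0,0,0,0,0,50]

```text
time: 11.55
ee_pos: [591.8, -18.3, 0.4]
eef_rot: [3.142, -0.0, 0.082]
wrist_force: [0.2, 0.3, -0.2]
opening: 0.583
grip_force: 0.2
```

Call:
play_rows:
  steps: [1,0,0,0,0,0,50,0,0,0,0,0,0,50]

```text
time: 11.75
ee_pos: [592.8, -18.2, 0.4]
eef_rot: [3.142, -0.0, 0.082]
wrist_force: [-1.0, 0.0, -0.4]
opening: 0.587
grip_force: 0.2
```

```bash
python3 -c "
from h import *
report(('wrist',))
im=np.load('pics/last_wrist.npy');cv2.imwrite('pics/w7.png',cv2.resize(im,None,fx=1.5,fy=1.5)[:,:,::-1])"
```

```text
tool [ 5.928e+02 -1.820e+01  4.000e-01] [ 3.142 -0.     0.082] F [-1.   0.  -0.4]
wrist c [651.1 -12.3] size [95.4 95. ] in dock 72.0 1.2 yaw rel 0.001 toolyaw rel 0.002 tool->c x,y 58.6 -1.2
```

View pics/w7.png

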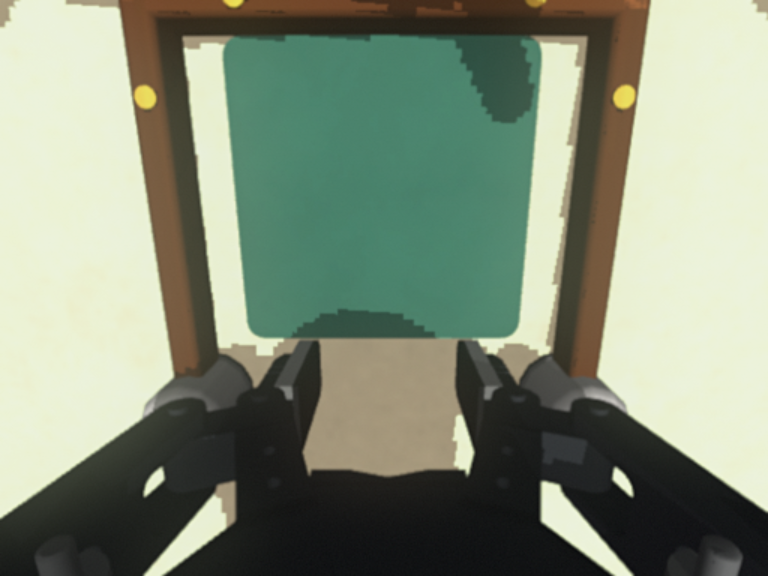

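The coaster lies square inside the dock, its leading edge (row 36) right at the foot of the rear rail. I give one more millimetre to feel the rail, then withdraw.

Call:
play_rows:
  steps: [1,0,0,0,0,0,50,0,0,0,0,0,0,50]

```text
time: 12.0
ee_pos: [593.1, -18.2, 0.2]
eef_rot: [3.142, 0.001, 0.082]
wrist_force: [-1.3, -0.5, 1.3]
opening: 0.587
grip_force: 1.2
```

Call:
play_rows:
  steps: [-5,0,0,0,0,0,50,-15,0,0,0,0,0,50,-20,0,0,0,0,0,50,-20,0,-20,0,0,0,50,0,0,-40,0,0,0,50]

```text
time: 12.5
ee_pos: [528.3, -23.6, 58.0]
eef_rot: [-3.142, 0.009, 0.082]
wrist_force: [1.1, -0.7, -0.2]
opening: 0.582
grip_force: 0.0
```

Call:
play_rows:
  steps: [0,0,-40,0,0,0,50,0,0,-40,0,0,0,50,20,0,-40,0,0,0,50,0,0,0,0,0,0,50,0,0,0,0,0,0,50]

```text
time: 13.0
ee_pos: [554.5, -21.3, 181.3]
eef_rot: [3.141, -0.003, 0.082]
wrist_force: [-1.0, -0.3, -0.7]
opening: 0.587
grip_force: 0.0
```

```bash
python3 -c "
from h import *
report(('wrist','scene'))"
```

```text
tool [554.5 -21.3 181.3] [ 3.141e+00 -3.000e-03  8.200e-02] F [-1.  -0.3 -0.7]
wrist c [650.5 -12.5] size [94.5 94.6] in dock 71.3 1.0 yaw rel 0.001 toolyaw rel 0.002 tool->c x,y 96.3 -1.0
scene c [650.9 -14.4] size [92.1 89.7] in dock 71.6 -0.9 yaw rel 0.004 toolyaw rel 0.002 tool->c x,y 96.7 1.0
```

Both views put the coaster at x ≈ 71 mm, centred and square, with the fingers clear.

```bash
python3 -c "
from rig import finish_job
print(finish_job())"
```

```text
the job is handed in; nothing more can be done
None
```

The coaster was pushed between the posts and lies square against the rear rail (x ≈ 71 mm, y within about 1 mm, yaw error under 0.01 rad), with the fingers withdrawn; the job is handed in, but the hand-in returned no verdict.

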